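Tip the peg box back onto its base and shut its drawer

ROBOT

A 7-joint arm with a two-finger parallel gripper is mounted at the origin on a cart in front of the work surface, level with it; the furniture and walls round the work are solid. World frame = base frame: x ahead of the robot, y to its left, z up, the work surface at z = 0. Lengths are in mm, angles in rad, forces in N, time in s.
With the tool pointing down it reaches from about 425 to 1025 mm from the base axis. Payload 3.6 kg.
Tool frame: the origin (TCP) lies at the very end of the fingers, on their centre line; the grasp point (between the pads) lies 19 mm behind it; z points along the fingers, y is the line along which they close (so a half turn about z gives the same grasp; the last joint's range is limited). The gripper opens to 85 mm and grips with 20 to 120 N. Pads are 22 mm wide; open, the fingers measure 114 mm over their backs; the gripper's body (76 mm by 85 mm) begins 54 mm behind the grasp point. The pads swing forward as they close: fully open they stand 13 mm farther back than shut.
Start: joints at [1.252, 0.591, 0.048, 1.609, -0.033, 0.943, -0.034], TCP at [162.319, -706.599, 231.302] pointing down, gripper open.
Joint ranges: [-2.69, 2.69], [-0.47, 2.24], [-1.27, 1.36], [0.19, 2.51], [-1.53, 4.68], [0.08, 2.07], [-3.09, 3.09]. Speed limits (rad/s): [2.57, 2.57, 3.14, 3.14, 3.14, 3.14, 3.14].

INTERFACE

Orientations are given as a unit quaternion [x, y, z, w].
In Python, from rig import * gives the robot as it stands.
- The arm moves only by the tool drive_tool, never from a script. Its argument "targets" is a list of rows, each an object of numbers: "dx", "dy", "dz": the shift along the tool's x, y, z each as a share of 40 cm, from -1 to 1; "rx", "ry", "rz": the turn, a rotation vector about the tool's x, y, z each as a share of 90 degrees, from -1 to 1; "jaw": the gripper's target within -1 to 1 (shut at 1, half-way at 0, fully open at -1). In form: [{"dx": .., "dy": .., "dz": .., "rx": .., "ry": .., "rz": .., "jaw": ..}, ...]. A call has exactly 5 rows; each row shifts and turns the commanded pose from where the row before left it, along the tool's axes as they then stand; what a row does not reach is not made up. A row lasts 1/10 s, in which the tool goes at most 50 mm and 8.59 degrees, less where a joint would pass 70% of its speed; a pose out of reach is approached as far as the arm can. A call with a number of a shift or a turn outside -1 to 1 is refused whole. A call with a gripper value outside its range is refused whole. The fingers move at their own pace and stop on an object; "squeeze" is the grip in N (left out, the last holds). Time passes only in rows, so rows that do not move let the fingers close, or fill a call up. It gives the time, the measured TCP pose, the force, the opening and the grip force at its end, in the units of the state.
- sense(): the state, without advancing time (a new reading comes with each control period).
- get_image(name): name is "side" or "top"; returns a dict with "img" (400x640x3 uint8, red, green, blue), "range_z" (400x640 float32, mm along the optical axis (not along the pixel's ray), 0 where there is no reading), "camera_matrix" (3x3 intrinsics, pixels), "extrinsics" (4x4, takes a point from world to camera coordinates). Camera axes: x right, y up, looking along -z (the intrinsics and any distortion apply to the point x, -y, -z); pixel columns grow to the right and rows downward; lengths in mm; the calibration is good to about 2 mm. A picture is of the moment at which its call begins.
- close_job(): hands the job in; it is judged then, once.
The state is a dict: "t": time; "joints": joint angles; "joint_vel": joint speeds; "joint_torque": joint torques, N m; "position": TCP position; "ee_rot": TCP orientation; "wrist_force": force on the tool from outside, world axes, zero at the start; "torque": the same for the moment, N m; "opening": opening from 0.0 (shut) to 1.0 (fully open); "grasp_force": force on a finger pad.
Only numpy, scipy, OpenCV 4.12 (cv2) and the standard library are available. Lean on these libraries where they do the work, as an engineer would, in place of code of your own. Each camera call takes 0.05 s, during which the arm holds its last target. There are 200 camera calls.

TASK

The wooden peg box has been left standing on its end with its drawer partly out. Push it over near the top so that it tips onto its base, label side up, and then push the drawer fully home. Use the fingers only to push gently: do not lift or carry the box or shove it far across the worktop, and leave the candle jar, the dropper bottle, the cotton reel and the tape roll where they are.

Things in the scene. Friction and masses are not known exactly. Their poses are not given: they have to be found in the camera images.
- box: Wooden peg box, 0.24 to 0.48 kg. Casing: x -47 (drawer front) to +63 mm (back), y -75 to +75 mm, z 0 (underside, where the origin lies) to 62 mm (top, with a small pale label); the drawer opens to -x. It starts on its +y end, 150 mm tall on a 110 x 62 mm foot, drawer front to the robot (turned up to 20 degrees), label to the left, underside to the right: so it must tip to the right.
- box_middle (a point): Middle of the peg box's casing (31 mm above the underside, 8 mm behind the origin). About 75 mm above the worktop at the start, 81 mm at most while it tips on its edge, 31 mm when the box lies on its base.
- label_top (a point): Centre of the box's labelled top face, 62 mm above the underside, 8 mm behind the origin; at the start this face is upright and faces left, and this point is 75 mm above the worktop. Pushed squarely on this face near its upper edge (say 125 mm up) the box tips over its far lower edge rather than slides, and past about 22 degrees it falls over by itself.
- box_drawer (a joint): How far the drawer is out, m: 0 fully home, 0.055 fully out; starts 0.020 to 0.040. Slides with about 0.6 N of friction, no spring, and stays where it is left.
- knob_front (a point): Front of the drawer's brass knob, which is 14 mm across, in the middle of the drawer front and 16 mm proud of it, 31 mm above the box's underside. Pushing it along the box's +x shuts the drawer.
- jar: Glass candle jar, 76 mm across, 90 mm tall, to the back right; origin under its centre. To be left alone.
- dropper: Small brown dropper bottle, 33 mm across, 102 mm tall, behind the box (a second one by the wall is fixed); origin under its centre. To be left alone.
- reel: White cotton reel, 31 mm across, 43 mm tall, to the front left; origin under its centre. To be left alone.
- roll: Roll of masking tape lying flat, 100 mm across, 25 mm tall, to the front right; origin under its centre. To be left alone.

How it is judged:
By the outcome, as a careful person would: the job done as asked, in the order asked, and still so for the second after the job is handed in, with the robot touching nothing.
It also fails if it takes over 48 s, if anything falls off the work surface, if the arm or the gripper's body presses on something with over 40 N, if the wrist force passes 120 N, or if a joint passes its speed limit or range.

## Working session

There is one attempt and no reset: what is moved stays moved. The work goes in short steps, Python scripts to look and compute and a tool call to move; the robot and the scene stay as the last step left them, time stands still between calls to the robot, and variables do not carry over. Pictures are saved under pics/ and viewed, at most 10 in all, crops included, and the job is handed in when it is done.

Besides the shell and the picture viewer there is one more tool, called after "Emit:" in YAML: its name, and indented under it one key for each argument. drive_tool: Moves the arm, as the interface text tells. Its arguments: {"type":"object","properties":{"targets":{"type":"array"},"squeeze":{"type":"number"}},"required":["targets"]}

```bash
mkdir -p pics
cat > h.py <<'E'
from rig import *
import numpy as np, cv2
def cap(name):
    d=get_image(name); np.savez(f'/tmp/{name}.npz',**d); return d
def world(d,u,v):
    z=float(np.median([x for x in d['range_z'][v-1:v+2,u-1:u+2].ravel() if x>0] or [0]))
    K=d['camera_matrix']; p=np.array([(u-K[0,2])/K[0,0]*z,-(v-K[1,2])/K[1,1]*z,-z,1])
    return (np.linalg.inv(d['extrinsics'])@p)[:3]
E
python3 - <<'E'
from h import *
for n in('top','side'):
    d=cap(n); cv2.imwrite(f'pics/{n}0.png',d['img'][:,:,::-1])
    T=np.linalg.inv(d['extrinsics']);print(n,T[:3,3],-T[:3,2])
s=sense();print(s['t'],s['position'],s['ee_rot'],s['wrist_force'],s['opening'])
E
```

```text
top [ 570.19949869  120.12842595 1134.24330571] [ 0.04870663 -0.00502372 -0.99880049]
side [ 666.51928211 1113.51705151  799.15053443] [-0.01662686 -0.80361123 -0.5949223 ]
0.1 [ 162.15899305 -705.86999598  230.26667761] [ 9.93628932e-01  1.12696626e-01 -1.73670877e-04 -9.92616018e-04] [-0.86700945 -0.83391715  0.56144643] 1.0026397310668156
```

View pics/top0.png

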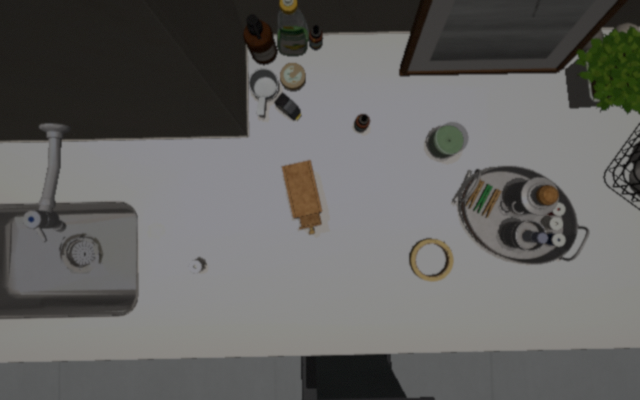

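View pics/side0.png

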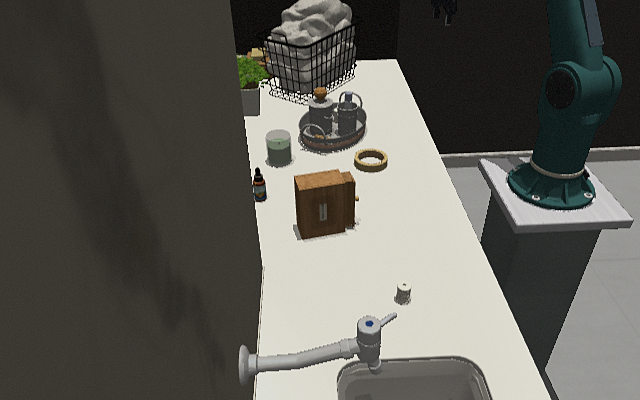

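The top view shows the box's upper end at about (302,190), with the drawer and knob towards the robot at (311,225). The reel is at (197,265), the roll at (432,260), the jar at (447,141) and the dropper at (362,122). The side view agrees, with the label facing left. Next I measure from depth.

```bash
cat >> h.py <<'E'
def cloud(d):
    K=d['camera_matrix']; v,u=np.mgrid[0:400,0:640]; z=d['range_z']
    P=np.stack([(u-K[0,2])/K[0,0]*z,-(v-K[1,2])/K[1,1]*z,-z,np.ones_like(z)],-1)
    W=(P@np.linalg.inv(d['extrinsics']).T)[...,:3]; W[z==0]=np.nan; return W
E
python3 - <<'E'
from h import *
d=dict(np.load('/tmp/top.npz')); W=cloud(d)
def fit(m,t):
    p=W[m]; r=cv2.minAreaRect(p[:,:2].astype(np.float32)); print(t,len(p),np.round(p.mean(0),1),'zmax',p[:,2].max().round(),'rect',np.round(r[0],1),np.round(r[1],1),round(r[2],1)); return r
reg=np.zeros((400,640),bool); reg[150:240,275:330]=True
m=reg&(W[...,2]>142)&(W[...,2]<158); m[212:]=False
r=fit(m,'casing top'); print(np.round(cv2.boxPoints(r),1))
m2=reg&(W[...,2]>100)&(W[...,2]<142); fit(m2,'drawer')
m3=reg&(W[...,2]>40)&(W[...,2]<100); m3[:225]=False; fit(m3,'knob')
for t,(a,b,c,e) in dict(reel=(250,280,185,210),roll=(230,285,405,460),jar=(115,165,422,475),drop=(108,136,350,375),tray=(150,270,455,600),plant=(20,110,560,640),bowl=(60,125,245,310)).items():
    g=np.zeros_like(reg); g[a:b,c:e]=True; fit(g&(W[...,2]>12),t)
print('table',np.round(W[200,400],1), np.round(W[345,300],1))
d=dict(np.load('/tmp/side.npz')); W=cloud(d)
for u,v in((322,212),(310,195),(335,225),(357,198),(350,178),(297,180)):print((u,v),np.round(world(d,u,v),1))
g=np.zeros_like(reg); g[180:228,302:338]=True
p=W[g]; p=p[np.isfinite(p).all(1)]; n=np.linalg.svd(p-p.mean(0),full_matrices=False)[2][2]; print('label n',n.round(3),p.mean(0).round(1))
E
```

```text
casing top 1491 [641.7 141.  149.5] zmax 156.0 rect [639.  141.2] [109.5  61.9] 11.7
[[579.1 160.5]
 [591.6  99.8]
 [698.9 121.9]
 [686.4 182.6]]
drawer 101 [573.8 124.1 140.1] zmax 142.0 rect [572.1 128.6] [25.9 56.4] 12.5
knob 34 [549.8 123.1  78.5] zmax 82.0 rect [550.7 122.6] [11.  15.4] 88.9
reel 170 [474.9 387.1  39.3] zmax 48.0 rect [474.4 388.2] [28.  29.6] 88.4
roll 667 [ 476.  -154.    23.1] zmax 30.0 rect [ 475.8 -153.6] [98.3 96.7] 88.9
jar 1205 [ 747.7 -190.2   62.5] zmax 95.0 rect [ 748.  -190.8] [74.4 76.1] 32.1
drop 225 [791.1   4.   62.1] zmax 102.0 rect [795.4   2.3] [32.2 31.4] 1.0
tray 5456 [ 574.6 -367.8   67. ] zmax 156.0 rect [ 582.4 -330.1] [329.5 212.5] 74.2
plant 6538 [ 895.9 -504.4  128. ] zmax 203.0 rect [ 900.7 -553.1] [218.3 287.9] 17.3
bowl 1559 [883.3 190.9  38. ] zmax 68.0 rect [878.4 201.2] [156.2 142.3] 0.1
table [616.9 -88.5   1. ] [283.9 155.2   3.7]
(322, 212) [637.1 172.8  72.3]
(310, 195) [664.  178.8 127.9]
(335, 225) [605.7 165.8  25. ]
(357, 198) [549.2 129.1  77.3]
(350, 178) [568.  136.5 142.1]
(297, 180) [692.8 146.8 149.6]
label n [-0.187  0.98   0.062] [642.3 172.4  96.9]
```

Emit:
drive_tool:
  targets:
    - {"dz": -0.09, "rz": 0.0145, "jaw": 1}
    - {"dz": -0.09, "jaw": 1}
    - {"dz": -0.07, "jaw": 1}
    - {"dx": 0.1, "dy": -0.045, "jaw": 1}
    - {"dx": 0.1, "dy": -0.045, "jaw": 1}
  squeeze: 40

```text
invalid input
```

Emit:
drive_tool:
  targets:
    - {"dx": 0.1, "dy": -0.045, "jaw": 1}
    - {"dx": 0.1, "dy": -0.045, "jaw": 1}
    - {"dx": 0.1, "dy": -0.045, "jaw": 1}
    - {"dx": 0.1, "dy": -0.045, "jaw": 1}
    - {"dx": 0.1, "dy": -0.045, "jaw": 1}

```text
invalid input
```

Every row probably needs all the keys.

Emit:
drive_tool:
  targets:
    - {"dx": 0, "dy": 0, "dz": -0.09, "rx": 0, "ry": 0, "rz": 0.0145, "jaw": 1}
    - {"dx": 0, "dy": 0, "dz": -0.09, "rx": 0, "ry": 0, "rz": 0, "jaw": 1}
    - {"dx": 0, "dy": 0, "dz": -0.07, "rx": 0, "ry": 0, "rz": 0, "jaw": 1}
    - {"dx": 0.1, "dy": -0.045, "dz": 0, "rx": 0, "ry": 0, "rz": 0, "jaw": 1}
    - {"dx": 0.1, "dy": -0.045, "dz": 0, "rx": 0, "ry": 0, "rz": 0, "jaw": 1}
  squeeze: 40

```text
t: 0.6
position: [232.2, -656.0, 332.3]
ee_rot: [0.995, 0.099, -0.0, 0.001]
wrist_force: [1.2, 0.6, -0.3]
opening: 0.144
grasp_force: 0.0
```

Emit:
drive_tool:
  targets:
    - {"dx": 0.1, "dy": -0.045, "dz": 0, "rx": 0, "ry": 0, "rz": 0, "jaw": 1}
    - {"dx": 0.1, "dy": -0.045, "dz": 0, "rx": 0, "ry": 0, "rz": 0, "jaw": 1}
    - {"dx": 0.1, "dy": -0.045, "dz": 0, "rx": 0, "ry": 0, "rz": 0, "jaw": 1}
    - {"dx": 0.1, "dy": -0.045, "dz": 0, "rx": 0, "ry": 0, "rz": 0, "jaw": 1}
    - {"dx": 0.1, "dy": -0.045, "dz": 0, "rx": 0, "ry": 0, "rz": 0, "jaw": 1}

```text
t: 1.1
position: [412.2, -525.2, 330.8]
ee_rot: [0.995, 0.101, -0.0, -0.0]
wrist_force: [0.7, -0.2, -0.8]
opening: 0.001
grasp_force: 0.0
```

Emit:
drive_tool:
  targets:
    - {"dx": 0.1, "dy": -0.045, "dz": 0, "rx": 0, "ry": 0, "rz": 0, "jaw": 1}
    - {"dx": 0.1, "dy": -0.045, "dz": 0, "rx": 0, "ry": 0, "rz": 0, "jaw": 1}
    - {"dx": 0.1, "dy": -0.045, "dz": 0, "rx": 0, "ry": 0, "rz": 0, "jaw": 1}
    - {"dx": 0.035, "dy": -0.095, "dz": 0, "rx": 0, "ry": 0, "rz": 0, "jaw": 1}
    - {"dx": 0.035, "dy": -0.095, "dz": 0, "rx": 0, "ry": 0, "rz": 0, "jaw": 1}

```text
t: 1.6
position: [530.9, -367.6, 330.3]
ee_rot: [0.995, 0.102, -0.0, -0.0]
wrist_force: [-0.0, -0.2, 0.4]
opening: -0.003
grasp_force: 0.0
```

Emit:
drive_tool:
  targets:
    - {"dx": 0.035, "dy": -0.095, "dz": 0, "rx": 0, "ry": 0, "rz": 0, "jaw": 1}
    - {"dx": 0.035, "dy": -0.095, "dz": 0, "rx": 0, "ry": 0, "rz": 0, "jaw": 1}
    - {"dx": 0.035, "dy": -0.095, "dz": 0, "rx": 0, "ry": 0, "rz": 0, "jaw": 1}
    - {"dx": 0.035, "dy": -0.095, "dz": 0, "rx": 0, "ry": 0, "rz": 0, "jaw": 1}
    - {"dx": 0.035, "dy": -0.095, "dz": 0, "rx": 0, "ry": 0, "rz": 0, "jaw": 1}

```text
t: 2.1
position: [559.8, -167.6, 330.9]
ee_rot: [0.995, 0.101, -0.0, -0.0]
wrist_force: [0.0, -0.6, 0.5]
opening: -0.0
grasp_force: 0.0
```

Emit:
drive_tool:
  targets:
    - {"dx": 0.035, "dy": -0.095, "dz": 0, "rx": 0, "ry": 0, "rz": 0, "jaw": 1}
    - {"dx": 0.035, "dy": -0.095, "dz": 0, "rx": 0, "ry": 0, "rz": 0, "jaw": 1}
    - {"dx": 0.035, "dy": -0.095, "dz": 0, "rx": 0, "ry": 0, "rz": 0, "jaw": 1}
    - {"dx": 0.035, "dy": -0.095, "dz": 0, "rx": 0, "ry": 0, "rz": 0, "jaw": 1}
    - {"dx": 0.035, "dy": -0.095, "dz": 0, "rx": 0, "ry": 0, "rz": 0, "jaw": 1}

```text
t: 2.6
position: [590.0, 32.4, 330.9]
ee_rot: [0.995, 0.101, -0.0, 0.0]
wrist_force: [-0.4, -0.1, -0.2]
opening: 0.0
grasp_force: 0.0
```

Emit:
drive_tool:
  targets:
    - {"dx": 0.035, "dy": -0.095, "dz": 0, "rx": 0, "ry": 0, "rz": 0, "jaw": 1}
    - {"dx": 0.035, "dy": -0.095, "dz": 0, "rx": 0, "ry": 0, "rz": 0, "jaw": 1}
    - {"dx": 0.035, "dy": -0.095, "dz": 0, "rx": 0, "ry": 0, "rz": 0, "jaw": 1}
    - {"dx": 0.035, "dy": -0.095, "dz": 0, "rx": 0, "ry": 0, "rz": 0, "jaw": 1}
    - {"dx": 0.0, "dy": 0, "dz": 0, "rx": 0, "ry": 0, "rz": 0, "jaw": 1}

```text
t: 3.1
position: [613.4, 200.0, 330.8]
ee_rot: [0.994, 0.107, -0.0, -0.003]
wrist_force: [-1.3, -0.8, 0.0]
opening: 0.002
grasp_force: 0.0
```

Emit:
drive_tool:
  targets:
    - {"dx": 0, "dy": -0.04, "dz": 0.08, "rx": 0, "ry": 0, "rz": 0, "jaw": 1}
    - {"dx": 0, "dy": 0, "dz": 0.1, "rx": 0, "ry": 0, "rz": 0, "jaw": 1}
    - {"dx": 0, "dy": 0, "dz": 0.1, "rx": 0, "ry": 0, "rz": 0, "jaw": 1}
    - {"dx": 0, "dy": 0, "dz": 0.1, "rx": 0, "ry": 0, "rz": 0, "jaw": 1}
    - {"dx": 0.0, "dy": 0, "dz": 0.1, "rx": 0, "ry": 0, "rz": 0, "jaw": 1}

```text
t: 3.6
position: [611.1, 206.0, 137.6]
ee_rot: [0.995, 0.101, -0.0, 0.0]
wrist_force: [1.4, 0.2, 0.5]
opening: -0.005
grasp_force: 0.0
```

Emit:
drive_tool:
  targets:
    - {"dx": 0, "dy": 0, "dz": 0.03, "rx": 0, "ry": 0, "rz": 0, "jaw": 1}
    - {"dx": 0, "dy": 0, "dz": 0, "rx": 0, "ry": 0, "rz": 0, "jaw": 1}
    - {"dx": 0, "dy": 0, "dz": 0, "rx": 0, "ry": 0, "rz": 0, "jaw": 1}
    - {"dx": 0, "dy": 0, "dz": 0, "rx": 0, "ry": 0, "rz": 0, "jaw": 1}
    - {"dx": 0.0, "dy": 0, "dz": 0, "rx": 0, "ry": 0, "rz": 0, "jaw": 1}

```text
t: 4.1
position: [612.7, 207.2, 129.4]
ee_rot: [0.995, 0.101, 0.002, -0.001]
wrist_force: [0.5, 0.1, -0.3]
opening: -0.003
grasp_force: 0.0
```

Emit:
drive_tool:
  targets:
    - {"dx": 0.015, "dy": 0.01, "dz": 0.01, "rx": 0, "ry": 0, "rz": 0, "jaw": 1}
    - {"dx": 0, "dy": 0.01, "dz": 0, "rx": 0, "ry": 0, "rz": 0, "jaw": 1}
    - {"dx": 0, "dy": 0.01, "dz": 0, "rx": 0, "ry": 0, "rz": 0, "jaw": 1}
    - {"dx": 0, "dy": 0.01, "dz": 0, "rx": 0, "ry": 0, "rz": 0, "jaw": 1}
    - {"dx": 0, "dy": 0.01, "dz": 0, "rx": 0, "ry": 0, "rz": 0, "jaw": 1}

```text
t: 4.6
position: [621.3, 187.7, 123.2]
ee_rot: [0.995, 0.101, -0.0, 0.0]
wrist_force: [0.8, -0.7, -0.0]
opening: 0.003
grasp_force: 0.0
```

Emit:
drive_tool:
  targets:
    - {"dx": 0, "dy": 0.01, "dz": 0, "rx": 0, "ry": 0, "rz": 0, "jaw": 1}
    - {"dx": 0, "dy": 0.01, "dz": 0, "rx": 0, "ry": 0, "rz": 0, "jaw": 1}
    - {"dx": 0, "dy": 0.01, "dz": 0, "rx": 0, "ry": 0, "rz": 0, "jaw": 1}
    - {"dx": 0, "dy": 0.01, "dz": 0, "rx": 0, "ry": 0, "rz": 0, "jaw": 1}
    - {"dx": 0, "dy": 0.01, "dz": 0, "rx": 0, "ry": 0, "rz": 0, "jaw": 1}

```text
t: 5.1
position: [625.4, 168.6, 123.4]
ee_rot: [0.995, 0.101, 0.0, -0.0]
wrist_force: [0.1, 0.7, -0.5]
opening: -0.001
grasp_force: 0.3
```

Run:
```python
from h import *
d=cap('top'); cv2.imwrite('pics/c1.png',cv2.resize(d['img'][100:280,200:420,::-1],None,fx=3,fy=3))
W=cloud(d);g=np.zeros((400,640),bool); g[150:212,275:330]=True
p=W[g&(W[...,2]>130)&(W[...,2]<170)]; print(p.min(0),p.max(0))
d=cap('side'); W=cloud(d)
g=np.zeros((400,640),bool); g[195:228,302:338]=True
p=W[g]; p=p[np.isfinite(p).all(1)]; n=np.linalg.svd(p-p.mean(0),full_matrices=False)[2][2]; print('label n',n.round(3),p.mean(0).round(1))
```

```text
[591.54244535  85.22222667 142.30763782] [701.89721633 141.07891544 155.92484375]
label n [ 0.198 -0.974 -0.112] [642.8 166.   70.1]
```

Emit:
drive_tool:
  targets:
    - {"dx": 0, "dy": 0.01, "dz": 0, "rx": 0, "ry": 0, "rz": 0, "jaw": 1}
    - {"dx": 0, "dy": 0.01, "dz": 0, "rx": 0, "ry": 0, "rz": 0, "jaw": 1}
    - {"dx": 0, "dy": 0.01, "dz": 0, "rx": 0, "ry": 0, "rz": 0, "jaw": 1}
    - {"dx": 0, "dy": 0.01, "dz": 0, "rx": 0, "ry": 0, "rz": 0, "jaw": 1}
    - {"dx": 0, "dy": 0.01, "dz": 0, "rx": 0, "ry": 0, "rz": 0, "jaw": 1}

```text
t: 5.7
position: [629.4, 148.6, 123.2]
ee_rot: [0.995, 0.101, -0.0, 0.0]
wrist_force: [-0.6, -0.2, -0.1]
opening: 0.002
grasp_force: 0.1
```

Run:
```python
from h import *
d=cap('side'); cv2.imwrite('pics/c1.png',cv2.resize(d['img'][110:260,230:430,::-1],None,fx=3,fy=3))
```

```text
(no output)
```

View pics/c1.png

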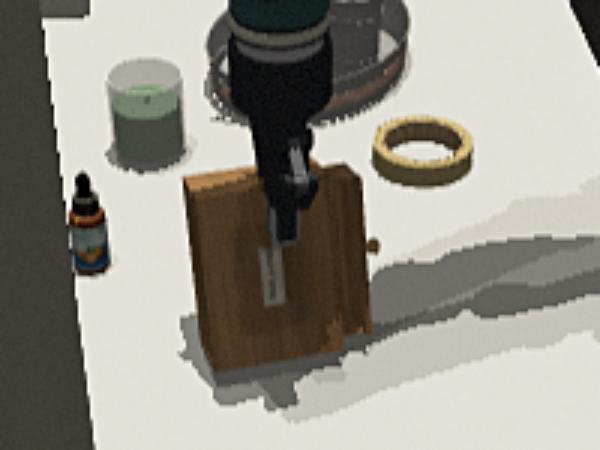

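The side crop shows the box tilting away, with the near bottom edge off the worktop at about (280,365). The fingertip is on the face at (285,240), just above the label, so the push is going as planned. I keep pushing.

Emit:
drive_tool:
  targets:
    - {"dx": 0, "dy": 0.01, "dz": 0, "rx": 0, "ry": 0, "rz": 0, "jaw": 1}
    - {"dx": 0, "dy": 0.01, "dz": 0, "rx": 0, "ry": 0, "rz": 0, "jaw": 1}
    - {"dx": 0, "dy": 0.01, "dz": 0, "rx": 0, "ry": 0, "rz": 0, "jaw": 1}
    - {"dx": 0, "dy": 0.01, "dz": 0, "rx": 0, "ry": 0, "rz": 0, "jaw": 1}
    - {"dx": 0, "dy": 0.01, "dz": 0, "rx": 0, "ry": 0, "rz": 0, "jaw": 1}

```text
t: 6.25
position: [633.5, 129.1, 123.3]
ee_rot: [0.995, 0.101, -0.0, 0.0]
wrist_force: [0.2, 1.1, 0.1]
opening: 0.001
grasp_force: 0.0
```

Emit:
drive_tool:
  targets:
    - {"dx": 0, "dy": 0.01, "dz": 0, "rx": 0, "ry": 0, "rz": 0, "jaw": 1}
    - {"dx": 0, "dy": 0.0, "dz": 0, "rx": 0, "ry": 0, "rz": 0, "jaw": 1}
    - {"dx": 0, "dy": 0.0, "dz": 0, "rx": 0, "ry": 0, "rz": 0, "jaw": 1}
    - {"dx": 0, "dy": 0.0, "dz": 0, "rx": 0, "ry": 0, "rz": 0, "jaw": 1}
    - {"dx": 0, "dy": 0.0, "dz": 0, "rx": 0, "ry": 0, "rz": 0, "jaw": 1}

```text
t: 6.75
position: [634.1, 126.0, 123.3]
ee_rot: [0.995, 0.102, 0.0, -0.0]
wrist_force: [-0.2, -0.2, -0.1]
opening: -0.0
grasp_force: 0.0
```

Run:
```python
from h import *
d=cap('side'); cv2.imwrite('pics/c2.png',cv2.resize(d['img'][110:260,230:430,::-1],None,fx=3,fy=3))
```

```text
(no output)
```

View pics/c2.png

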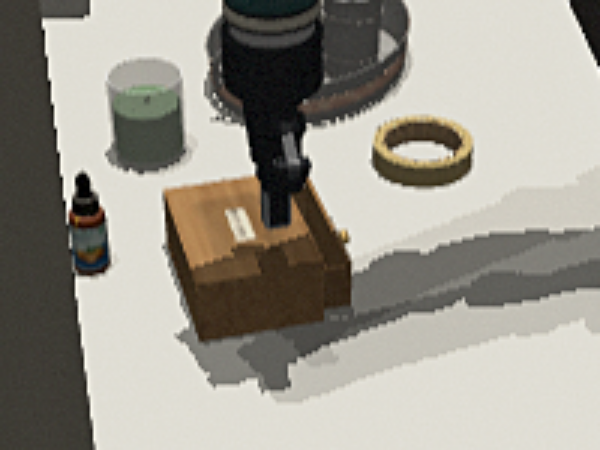

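The box now lies on its base, label up (label at (240,222) in the crop), with the drawer still out and the knob at about (343,236). I back the arm away and measure.

Emit:
drive_tool:
  targets:
    - {"dx": 0, "dy": 0, "dz": -0.08, "rx": 0, "ry": 0, "rz": 0, "jaw": 1}
    - {"dx": -0.07, "dy": 0.04, "dz": -0.02, "rx": 0, "ry": 0, "rz": 0, "jaw": 1}
    - {"dx": -0.09, "dy": 0.06, "dz": 0, "rx": 0, "ry": 0, "rz": 0, "jaw": 1}
    - {"dx": -0.09, "dy": 0.06, "dz": 0, "rx": 0, "ry": 0, "rz": 0, "jaw": 1}
    - {"dx": -0.09, "dy": 0.06, "dz": 0, "rx": 0, "ry": 0, "rz": 0, "jaw": 1}

```text
t: 7.3
position: [517.7, 11.3, 163.6]
ee_rot: [0.995, 0.102, 0.0, 0.0]
wrist_force: [0.4, -0.6, 0.1]
opening: 0.005
grasp_force: 0.0
```

Run:
```python
from h import *
d=cap('top'); cv2.imwrite('pics/c3.png',cv2.resize(d['img'][110:260,250:450,::-1],None,fx=3,fy=3))
W=cloud(d)
g=np.zeros((400,640),bool); g[130:230,290:390]=True
p=W[g&(W[...,2]>56)&(W[...,2]<68)]; r=cv2.minAreaRect(p[:,:2].astype(np.float32)); print(r,cv2.boxPoints(r).round(1))
d=cap('side');W=cloud(d)
np.save('/tmp/Ws.npy',W)
print(sense()['position'])
```

```text
((647.8285522460938, 32.6646728515625), (136.225341796875, 150.12538146972656), 11.538092613220215) [[566.1  92.6]
 [596.1 -54.5]
 [729.6 -27.3]
 [699.6 119.8]]
[512.32393499   6.4093822  162.57649429]
```

View pics/c3.png

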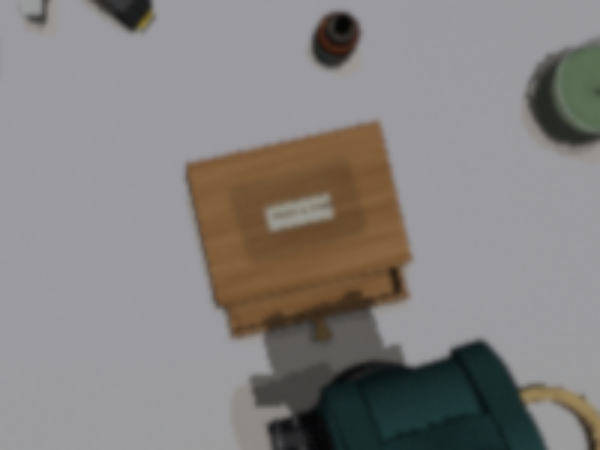

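The top crop shows the box squarely on its base: casing corners about (187,165), (380,122), (410,262) and (217,303), knob at (321,333). The fit gives 11.5° yaw and a 150 mm length. The tool is on the knob line to within 2 mm, so I go down in front of the knob.

Emit:
drive_tool:
  targets:
    - {"dx": 0, "dy": 0.004, "dz": 0.08, "rx": 0, "ry": 0, "rz": 0, "jaw": 1}
    - {"dx": 0, "dy": 0, "dz": 0.1, "rx": 0, "ry": 0, "rz": 0, "jaw": 1}
    - {"dx": 0, "dy": 0, "dz": 0.1, "rx": 0, "ry": 0, "rz": 0, "jaw": 1}
    - {"dx": 0, "dy": 0, "dz": 0.07, "rx": 0, "ry": 0, "rz": 0, "jaw": 1}
    - {"dx": 0, "dy": 0, "dz": 0, "rx": 0, "ry": 0, "rz": 0, "jaw": 1}

```text
t: 7.9
position: [517.0, 10.9, 20.3]
ee_rot: [0.995, 0.102, -0.003, -0.0]
wrist_force: [-1.0, 0.4, 0.4]
opening: -0.001
grasp_force: 0.0
```

Emit:
drive_tool:
  targets:
    - {"dx": 0.02, "dy": 0, "dz": 0, "rx": 0, "ry": 0, "rz": 0, "jaw": 1}
    - {"dx": 0.02, "dy": 0, "dz": 0, "rx": 0, "ry": 0, "rz": 0, "jaw": 1}
    - {"dx": 0.02, "dy": 0, "dz": 0, "rx": 0, "ry": 0, "rz": 0, "jaw": 1}
    - {"dx": 0.02, "dy": 0, "dz": 0, "rx": 0, "ry": 0, "rz": 0, "jaw": 1}
    - {"dx": 0, "dy": 0, "dz": 0, "rx": 0, "ry": 0, "rz": 0, "jaw": 1}

```text
t: 8.4
position: [553.2, 17.5, 24.4]
ee_rot: [0.995, 0.101, 0.002, -0.0]
wrist_force: [0.4, 0.7, -1.1]
opening: -0.006
grasp_force: 0.0
```

Emit:
drive_tool:
  targets:
    - {"dx": 0, "dy": 0.007, "dz": 0, "rx": 0, "ry": 0, "rz": 0, "jaw": 1}
    - {"dx": 0.01, "dy": 0, "dz": 0, "rx": 0, "ry": 0, "rz": 0, "jaw": 1}
    - {"dx": 0.01, "dy": 0, "dz": 0, "rx": 0, "ry": 0, "rz": 0, "jaw": 1}
    - {"dx": 0.01, "dy": 0, "dz": 0, "rx": 0, "ry": 0, "rz": 0, "jaw": 1}
    - {"dx": 0.01, "dy": 0, "dz": 0, "rx": 0, "ry": 0, "rz": 0, "jaw": 1}

```text
t: 8.9
position: [566.6, 17.2, 23.1]
ee_rot: [0.995, 0.101, -0.0, 0.0]
wrist_force: [-0.4, 0.3, 0.6]
opening: 0.0
grasp_force: 0.3
```

Emit:
drive_tool:
  targets:
    - {"dx": 0.005, "dy": 0, "dz": 0, "rx": 0, "ry": 0, "rz": 0, "jaw": 1}
    - {"dx": 0.005, "dy": 0, "dz": 0, "rx": 0, "ry": 0, "rz": 0, "jaw": 1}
    - {"dx": 0.005, "dy": 0, "dz": 0, "rx": 0, "ry": 0, "rz": 0, "jaw": 1}
    - {"dx": 0, "dy": 0, "dz": 0, "rx": 0, "ry": 0, "rz": 0, "jaw": 1}
    - {"dx": 0, "dy": 0, "dz": 0, "rx": 0, "ry": 0, "rz": 0, "jaw": 1}

```text
t: 9.4
position: [572.8, 19.0, 23.3]
ee_rot: [0.995, 0.101, 0.0, -0.0]
wrist_force: [0.4, 0.5, 0.0]
opening: 0.002
grasp_force: 0.0
```

```bash
cat >> h.py <<'E'
def box(d):
    W=cloud(d); g=np.zeros((400,640),bool); g[130:235,290:390]=True
    p=W[g&(W[...,2]>56)&(W[...,2]<68)]; r=cv2.minAreaRect(p[:,:2].astype(np.float32)); print(r)
    c=cv2.boxPoints(r); print(c[np.argsort(c[:,0])].round(1))
E
python3 - <<'E'
from h import *
d=cap('top'); box(d)
d=cap('side'); cv2.imwrite('pics/c4.png',cv2.resize(d['img'][150:240,270:370,::-1],None,fx=6,fy=6,interpolation=cv2.INTER_CUBIC))
E
```

```text
((656.6337280273438, 34.25514221191406), (117.95794677734375, 150.52285766601562), 11.505629539489746)
[[583.8  96.2]
 [613.9 -51.3]
 [699.4 119.8]
 [729.4 -27.7]]
```

View pics/c4.png

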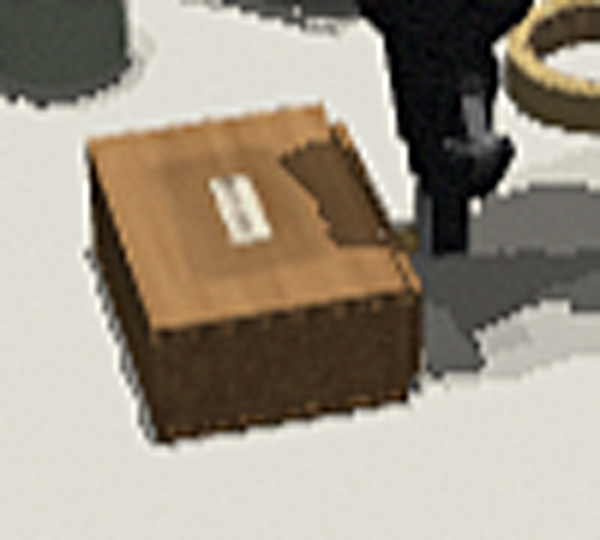

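The drawer is nearly in. A gap of about 8 mm is left near (345,180) in the crop (fitted depth 118 mm against 110 mm), and the casing hasn't moved. I push slowly on.

Emit:
drive_tool:
  targets:
    - {"dx": 0.005, "dy": 0, "dz": 0, "rx": 0, "ry": 0, "rz": 0, "jaw": 1}
    - {"dx": 0.005, "dy": 0, "dz": 0, "rx": 0, "ry": 0, "rz": 0, "jaw": 1}
    - {"dx": 0.005, "dy": 0, "dz": 0, "rx": 0, "ry": 0, "rz": 0, "jaw": 1}
    - {"dx": 0.004, "dy": 0, "dz": 0, "rx": 0, "ry": 0, "rz": 0, "jaw": 1}
    - {"dx": 0, "dy": 0, "dz": 0, "rx": 0, "ry": 0, "rz": 0, "jaw": 1}

```text
t: 10.0
position: [580.4, 20.3, 23.3]
ee_rot: [0.995, 0.101, 0.0, -0.0]
wrist_force: [-0.2, 0.2, 0.1]
opening: -0.002
grasp_force: 0.0
```

Run:
```python
from h import *
d=cap('top'); box(d)
```

```text
((660.1974487304688, 35.18352508544922), (110.4000473022461, 150.08123779296875), 11.594686508178711)
[[591.   97.6]
 [621.2 -49.4]
 [699.2 119.8]
 [729.4 -27.2]]
```

Emit:
drive_tool:
  targets:
    - {"dx": 0.0025, "dy": 0, "dz": 0, "rx": 0, "ry": 0, "rz": 0, "jaw": 1}
    - {"dx": 0.0025, "dy": 0, "dz": 0, "rx": 0, "ry": 0, "rz": 0, "jaw": 1}
    - {"dx": 0.0025, "dy": 0, "dz": 0, "rx": 0, "ry": 0, "rz": 0, "jaw": 1}
    - {"dx": 0, "dy": 0, "dz": 0, "rx": 0, "ry": 0, "rz": 0, "jaw": 1}
    - {"dx": 0, "dy": 0, "dz": 0, "rx": 0, "ry": 0, "rz": 0, "jaw": 1}

```text
t: 10.55
position: [581.9, 20.5, 23.1]
ee_rot: [0.995, 0.101, -0.001, 0.0]
wrist_force: [-2.7, -0.6, 2.1]
opening: 0.002
grasp_force: 1.3
```

Run:
```python
from h import *
d=cap('top'); box(d); d=cap('top'); box(d)
```

```text
((660.627197265625, 35.363922119140625), (109.9390869140625, 150.17971801757812), 11.720849990844727)
[[591.5  97.7]
 [622.1 -49.3]
 [699.2 120.1]
 [729.7 -27. ]]
((660.7887573242188, 35.21190643310547), (110.3548812866211, 150.2490692138672), 11.401880264282227)
[[591.8  97.9]
 [621.6 -49.3]
 [700.  119.8]
 [729.7 -27.5]]
```

The wrist force has risen to about 3 N and the tool has stalled, so the drawer is on its stop. I back straight off and lift clear.

Emit:
drive_tool:
  targets:
    - {"dx": -0.02, "dy": 0, "dz": 0, "rx": 0, "ry": 0, "rz": 0, "jaw": 1}
    - {"dx": -0.06, "dy": 0, "dz": 0, "rx": 0, "ry": 0, "rz": 0, "jaw": 1}
    - {"dx": -0.08, "dy": 0, "dz": 0, "rx": 0, "ry": 0, "rz": 0, "jaw": 1}
    - {"dx": 0, "dy": 0, "dz": -0.1, "rx": 0, "ry": 0, "rz": 0, "jaw": 1}
    - {"dx": 0, "dy": 0, "dz": -0.1, "rx": 0, "ry": 0, "rz": 0, "jaw": 1}

```text
t: 11.15
position: [518.4, 7.6, 103.2]
ee_rot: [0.995, 0.101, -0.001, -0.0]
wrist_force: [1.5, 0.1, 0.3]
opening: -0.0
grasp_force: 0.0
```

Emit:
drive_tool:
  targets:
    - {"dx": 0, "dy": 0, "dz": -0.1, "rx": 0, "ry": 0, "rz": 0, "jaw": 1}
    - {"dx": 0, "dy": 0, "dz": -0.1, "rx": 0, "ry": 0, "rz": 0, "jaw": 1}
    - {"dx": 0, "dy": 0, "dz": 0, "rx": 0, "ry": 0, "rz": 0, "jaw": 1}
    - {"dx": 0, "dy": 0, "dz": 0, "rx": 0, "ry": 0, "rz": 0, "jaw": 1}
    - {"dx": 0, "dy": 0, "dz": 0, "rx": 0, "ry": 0, "rz": 0, "jaw": 1}

```text
t: 11.65
position: [519.5, 7.7, 182.4]
ee_rot: [0.995, 0.101, -0.001, 0.0]
wrist_force: [-0.0, -0.0, -0.1]
opening: 0.002
grasp_force: 0.0
```

Run:
```python
from h import *
d=cap('top'); box(d); W=cloud(d)
for t,(a,b,c,e) in dict(reel=(250,280,185,210),jar=(115,165,422,475),drop=(108,136,350,375),roll=(230,285,405,460)).items():
    g=np.zeros((400,640),bool); g[a:b,c:e]=True; print(t,W[g&(W[...,2]>12)].mean(0).round(1))
a=cv2.resize(d['img'][110:260,250:450],None,fx=2,fy=2)
d=cap('side'); b=cv2.resize(d['img'][120:270,250:450],None,fx=2,fy=2)
cv2.imwrite('pics/c5.png',np.hstack([a,b])[:,:,::-1])
```

```text
((661.2353515625, 35.28692626953125), (109.92839813232422, 150.3295135498047), 11.526237487792969)
[[592.4  98. ]
 [622.4 -49.3]
 [700.1 119.9]
 [730.1 -27.4]]
reel [475.  387.1  39. ]
jar [ 747.7 -190.3   62.4]
drop [791.2   4.   62.4]
roll [516.7 -33.7 481.9]
```

View pics/c5.png

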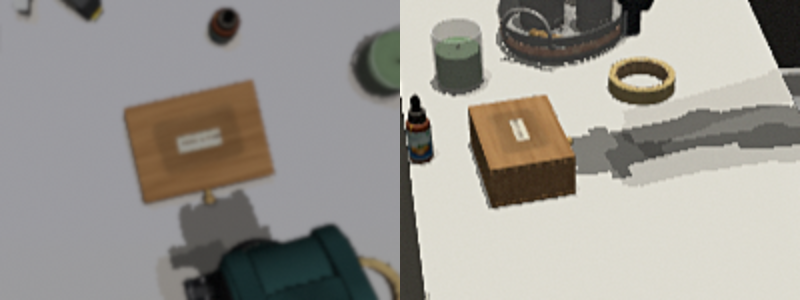

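Both views show the box flat with its label up and the drawer flush; only the knob shows, at (208,197). The other objects are in place (the arm hides the roll from above, but the side view shows it unmoved at (642,80)).

```bash
python3 -c "
from rig import *
print(close_job())"
```

```text
the job is handed in; nothing more can be done
None
```

The box was tipped gently onto its base, label side up, its drawer was then pushed fully home, the other objects were left where they stood, and the job was handed in at about 12 s (no verdict was returned).

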